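# Clip the cover onto the porcelain colour tray

## Task

Close the white porcelain colour tray for the night: take up its aluminium cover, the one with the black bar grip, set it squarely on the tray so that the skirt drops inside, and press it straight down until the clip arms at both ends have snapped under the rim and the cover stays down when let go. Porcelain chips: press firmly against the sealing ring but never with more than about 30 N, feeling the cover home rather than forcing it. Leave the tray standing where it is, and disturb nothing else on the desk.

Things in the scene. Friction and masses are not known exactly. Their poses are not given: they have to be found in the camera images.
- tray: White porcelain colour tray, open-topped, six pans of colour inside, 0.5 to 0.9 kg, standing loose on a rubber foot. 160 x 112 mm over its flat rim, 36 mm tall. The rim is a flange 5 mm thick, overhanging the outer walls by 8 mm all round; the opening inside the walls is 134 x 86 mm. Origin: centre of its underside; x along the 160 mm side, z up.
- tray_rim (a point): Centre of the tray's opening, level with the top of the rim, 36 mm above the desk. Same axes as the tray.
- cover: Aluminium clip-on cover of the tray, lid 160 x 112 x 4 mm, 0.2 to 0.35 kg, lying right way up on its skirt. Origin: centre of the lid's underside; x along 160 mm, z up; closed, it lies over tray_rim (either way round). Beneath hangs a skirt 131 x 83 mm outside, 16.5 mm deep: 1.5 mm play each side in the opening, its lowest 5 mm slanting inward 3 mm as a lead-in.
- cover_grip (a point): Centre of the cover's grip, an upright black bar on the middle of the lid, 14 mm thick along the cover's x, 70 mm long along its y. It rises from the lid's top (4 mm above the underside) to 36 mm above the underside; this point is 22 mm above the underside. Same axes as the cover.
- clip_a (a joint): Steel spring clip arm, 32 mm wide, hinged at the cover's +x end, its slanted hook hanging 16 mm below the lid's underside. Rad: 0 = closed, grows as it springs outward. The hook meets the rim with the underside 12 mm above it, stands out at 0.1 to 0.3 as it passes the rim's edge and snaps back under it (below 0.05) with the underside about 1 mm above the rim.
- clip_b (a joint): The same clip arm at the cover's -x end. Both clips ride over the rim's edge with some 6 to 12 N in all when well centred, then it eases; from 3.5 mm above the rim a rubber ring under the lid's edge is squeezed, stiffening to 16 to 23 N when the clips snap at 1 mm; then the lid meets the rim hard. Snapped, it rests 0.5 to 2 mm above the rim; not snapped, it springs back over 3 mm.
- round_lid_mid (a point): Bystander: round white porcelain jar lid, 68 mm across, 25 mm tall with a small knob; point at half height.
- stamp_mid (a point): Bystander: small white porcelain stamp, square foot 28 mm, 57 mm tall, standing; point at half height.
- brush_mid (a point): Bystander: paint brush lying flat, 150 mm long, 9 mm thick; point at its middle.
- knife_mid (a point): Bystander: palette knife with wooden handle lying flat, about 195 mm long; point near its middle.
- dish_mid (a point): Bystander: small open porcelain dish, 84 mm across, 22 mm tall; point on its axis at half height.
- jar_mid (a point): Bystander: amber glass jar with steel cap, 48 mm across, 58 mm tall; point at half height.
Things that resemble listed ones, but are neither listed nor needed, are in the scene too. What is shaped like the tray but brown is not meant. Leave any turquoise look-alike of the cover alone.

How it is judged:
By the outcome, as a careful person would: the job done as asked, in the order asked, and still so for the second after the job is handed in, with the robot touching nothing.
It also fails if it takes over 51 s, if anything falls off the work surface, if the arm or the gripper's body presses on something with over 40 N, if the wrist force passes 120 N, or if a joint passes its speed limit or range.

## Robot

A 7-joint arm with a two-finger parallel gripper is mounted at the origin on the work surface. World frame = base frame: x ahead of the robot, y to its left, z up, the work surface at z = 0. Lengths are in m, angles in rad, forces in N, time in s.
With the tool pointing down it reaches from about 0.4 to 0.85 m from the base axis. Payload 4.5 kg.
Tool frame: the origin (TCP) lies at the very end of the fingers, on their centre line; the grasp point (between the pads) lies 19 mm behind it; y points along the fingers, z is the direction in which the jaws open and shut, and the axes are right-handed (so a half turn about y gives the same grasp; the last joint's range is limited). The gripper opens to 88 mm and grips with 3 to 60 N. Pads are 18 mm wide; open, the fingers measure 123 mm over their backs; the gripper's body (75 mm by 187 mm) begins 45 mm behind the grasp point.
Start: joints at [1.353, 0.689, -0.195, 1.565, 0.157, 0.902, -0.215], TCP at [0.156, -0.605, 0.239] pointing down, gripper open.
Joint ranges: [-3.01, 3.01], [-0.46, 2.08], [-1.47, 1.51], [0.13, 2.56], [-1, 4.14], [0.04, 2.09], [-2.66, 2.66]. Speed limits (rad/s): [2.57, 2.57, 3.14, 3.14, 3.14, 3.14, 3.14].

## Interface

Orientations are given as [roll, pitch, yaw] about the fixed x, y, z axes, in that order (R = Rz(yaw) Ry(pitch) Rx(roll)).
In Python, from cell import state, imaging, ticket gives the robot as it stands. The module is installed in compiled form; this text tells all that it offers.
- The arm moves only by the tool drive_tool, never from a script. Its argument "steps" is a list that holds one entry, the list of rows, each a list of 7 numbers: the opening, from 0 (shut) to 1 (fully open), then the shift along the tool's x, y, z in m, then the turn, a rotation vector about the tool's x, y, z in degrees. A call has 1 to 12 rows; each row is the pose to reach, as a shift and turn from the pose commanded when the call began, along the tool's axes at that moment; what a row does not reach only later rows make up. A row lasts 1/12 s, in which the tool goes at most 41.7 mm and 7.16 degrees, less where a joint would pass 70% of its speed; a pose out of reach is approached as far as the arm can. A call with a gripper value outside its range is refused whole. The fingers move at their own pace and stop on an object; "squeeze" is the grip in N (left out, the last holds). Time passes only in rows, so rows that repeat a pose let the fingers close. It gives the time, the measured TCP pose, the force and the opening at its end, in the units of the state.
- state(): the state, without advancing time (a new reading comes with each control period).
- imaging.snapshot(name): name is "scene" or "top"; returns a dict with "pixels" (480x640x3 uint8, blue, green, red), "intrinsics" (3x3 intrinsics, pixels), "k1" (the pictures are not rectified: a ray, as slopes to the right and down, at radius r is drawn at 1 + k1 r^2 times it, then the intrinsics apply), "world_from_camera" (4x4, takes a point from camera to world coordinates). Camera axes: x right, y down, z forward; pixel columns grow to the right and rows downward; lengths in m; the calibration is good to about 2 mm. A picture is of the moment at which its call begins. There is no depth.
- ticket.hand_in(): hands the job in, once; it reports no verdict.
The state is a dict: "clock": time; "joint_positions": joint angles; "qvel": joint speeds; "tau": joint torques, N m; "eef_pos": TCP position; "tcp_rot": TCP orientation; "force": force on the tool from outside, world axes, zero at the start; "torque": the same for the moment, N m; "opening": finger opening in m.
Only numpy, scipy, OpenCV 4.12 (cv2) and the standard library are available. Lean on these libraries where they do the work, as an engineer would, in place of code of your own. Each camera call takes 0.05 s, during which the arm holds its last target. There are 200 camera calls.

## Working session

There is one attempt and no reset: what is moved stays moved. The work goes in short steps, Python scripts to look and compute and a tool call to move; the robot and the scene stay as the last step left them, time stands still between calls to the robot, and variables do not carry over. Pictures are saved under pics/ and viewed, about 8 in all and at most 12, crops included, and the job is handed in when it is done.

Besides the shell and the picture viewer there is one more tool, called after "Call:" as name(argument=value, ...) on one line, values as JSON. drive_tool: Moves the arm, as the interface text tells. Its arguments: {"type":"object","properties":{"steps":{"type":"array","items":{"type":"array","items":{"type":"array","items":{"type":"number"}}}},"squeeze":{"type":"number"}},"required":["steps"]}

```bash
mkdir -p pics; cat > h.py <<'E'
import numpy as np, cv2
from cell import state, imaging, ticket
def snap(n):
    s=imaging.snapshot(n); return s
def ray(s,uv):
    K=np.array(s["intrinsics"],float);k1=s["k1"];T=np.array(s["world_from_camera"])
    p=np.atleast_2d(np.array(uv,float))
    u=cv2.undistortPoints(p.reshape(-1,1,2),K,np.array([k1,0,0,0.])).reshape(-1,2)
    return T[:3,3],np.c_[u,np.ones(len(u))]@T[:3,:3].T
def onz(s,uv,z):
    o,d=ray(s,uv); return o+d*((z-o[2])/d[:,2])[:,None]
def proj(s,P):
    K=np.array(s["intrinsics"],float);T=np.linalg.inv(np.array(s["world_from_camera"]))
    return cv2.projectPoints(np.atleast_2d(np.array(P,float)),cv2.Rodrigues(T[:3,:3])[0],T[:3,3],K,np.array([s["k1"],0,0,0.]))[0].reshape(-1,2)
E
python3 - <<'E'
from h import *
import pickle
for n in("scene","top"):
    s=snap(n);pickle.dump(s,open(n+".pkl","wb"));cv2.imwrite(f"pics/{n}0.png",s["pixels"]);print(n,s["intrinsics"],s["k1"],np.round(s["world_from_camera"],3))
print(state())
E
```

```text
scene [[436.95759221   0.         326.87942143]
 [  0.         436.95759221 242.87576584]
 [  0.           0.           1.        ]] 0.00305862715782513 [[ 0.893  0.266 -0.362  0.858]
 [ 0.449 -0.568  0.69  -0.599]
 [-0.022 -0.779 -0.627  0.597]
 [ 0.     0.     0.     1.   ]]
top [[556.9332884    0.         328.65535346]
 [  0.         556.9332884  224.09677093]
 [  0.           0.           1.        ]] -0.08281519458296838 [[-0.007 -0.989  0.15   0.369]
 [-1.     0.011  0.021 -0.011]
 [-0.022 -0.149 -0.989  1.197]
 [ 0.     0.     0.     1.   ]]
{'clock': 0.1, 'joint_positions': array([ 1.35278933,  0.68989017, -0.19451486,  1.56619934,  0.15731027,
        0.90250172, -0.21512162]), 'qvel': array([ 0.00102591, -0.00180648, -0.00259751, -0.00495839,  0.00190902,
       -0.00065043,  0.00027359]), 'tau': array([-4.09342945e-03, -5.28505540e+01, -1.27156690e+00, -1.53836936e+01,
       -5.24747372e-02,  2.04949953e-03,  5.14331327e-05]), 'eef_pos': array([ 0.15553848, -0.60477234,  0.23800715]), 'tcp_rot': array([-1.57239860e+00, -1.28280876e-04, -2.88973353e+00]), 'force': array([ 0.03131014, -0.88559052,  0.15734736]), 'torque': array([-0.01997466, -0.00107215,  0.00569443]), 'opening': 0.08834887394438204}
```

View pics/scene0.png

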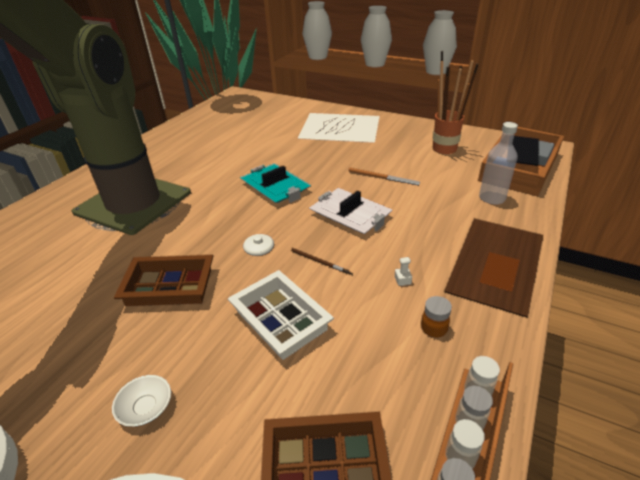

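View pics/top0.png

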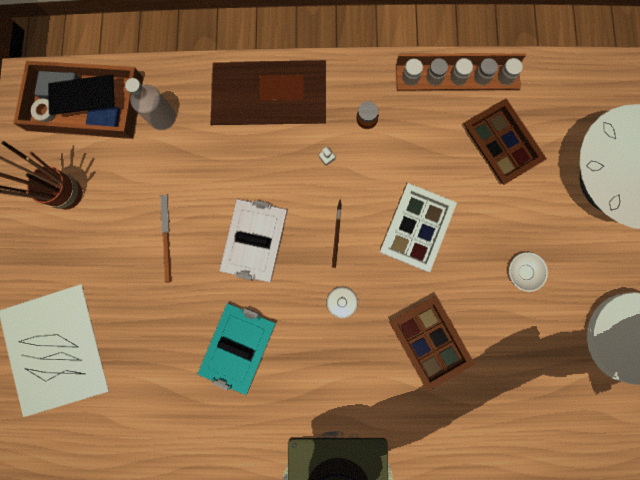

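The white tray is at about (418,227) in the top view and the aluminium cover with its black bar at (253,240). The turquoise look-alike at (237,348) and the brown trays are to be left alone.

```bash
cat >> h.py <<'E'
def rect(s,mask,z,near):
    """fit a rectangle to the blob (filled hull) nearest 'near', edges cast on plane z: centre, size, yaw of long side"""
    cs,_=cv2.findContours(mask,cv2.RETR_EXTERNAL,cv2.CHAIN_APPROX_NONE)
    cs=[c for c in cs if cv2.contourArea(c)>150]
    c=min(cs,key=lambda c:np.linalg.norm(c.reshape(-1,2).mean(0)-near))
    h=cv2.convexHull(c).reshape(-1,2)
    P=onz(s,h,z)[:,:2]
    (cx,cy),(w,hh),a=cv2.minAreaRect((P*1000).astype(np.float32))
    if w<hh: w,hh,a=hh,w,a+90
    a=(a+90)%180-90
    return np.round([cx,cy,w,hh,a],1),c
E
cat > m.py <<'E'
from h import *
import pickle
out={}
t=pickle.load(open("top.pkl","rb"));s=pickle.load(open("scene.pkl","rb"))
def white(im,v=150):
    hsv=cv2.cvtColor(im,cv2.COLOR_BGR2HSV); return cv2.inRange(hsv,(0,0,v),(180,60,255))
def black(im):
    return cv2.inRange(im,(0,0,0),(45,45,45))
for nm,im,nt,ns in(("top",t,(418,227),(253,240)),("scene",s,(280,313),(350,210))):
    w=white(im["pixels"])
    k=np.ones((3,3),np.uint8)
    print(nm,"tray",rect(im,w,.036,nt)[0]," cover raw",rect(im,w,.0205,ns)[0]," opened",rect(im,cv2.morphologyEx(w,cv2.MORPH_OPEN,np.ones((9,9),np.uint8)),.0205,ns)[0])
    r,c=rect(im,black(im["pixels"]),.0525,ns);print("bar",r)
# triangulate the bar's centroid in two views? print lid outline
E
python3 m.py
python3 - <<'E'
from m import *
a=cv2.resize(t["pixels"][180:300,200:300],None,fx=4,fy=4);b=cv2.resize(t["pixels"][170:290,370:470],None,fx=4,fy=4)
cv2.imwrite("pics/crop.png",np.hstack([a,b]))
E
```

```text
top tray [ 536.8 -174.7  160.6  111.9  -23. ]  cover raw [515.3 176.8 160.8 111.7 -12.3]  opened [560.2 166.7 111.5  67.7  79.3]
bar [511.6 172.4  74.4  21.   77.6]
scene tray [ 539.3 -176.8  161.   112.9  -22.8]  cover raw [512.5 173.7 169.8 112.9 -12.4]  opened [560.8 163.1 113.1  69.8  78.1]
bar [528.1 150.6  95.7  34.1  78.3]
top tray [ 536.8 -174.7  160.6  111.9  -23. ]  cover raw [515.3 176.8 160.8 111.7 -12.3]  opened [560.2 166.7 111.5  67.7  79.3]
bar [511.6 172.4  74.4  21.   77.6]
scene tray [ 539.3 -176.8  161.   112.9  -22.8]  cover raw [512.5 173.7 169.8 112.9 -12.4]  opened [560.8 163.1 113.1  69.8  78.1]
bar [528.1 150.6  95.7  34.1  78.3]
```

View pics/crop.png

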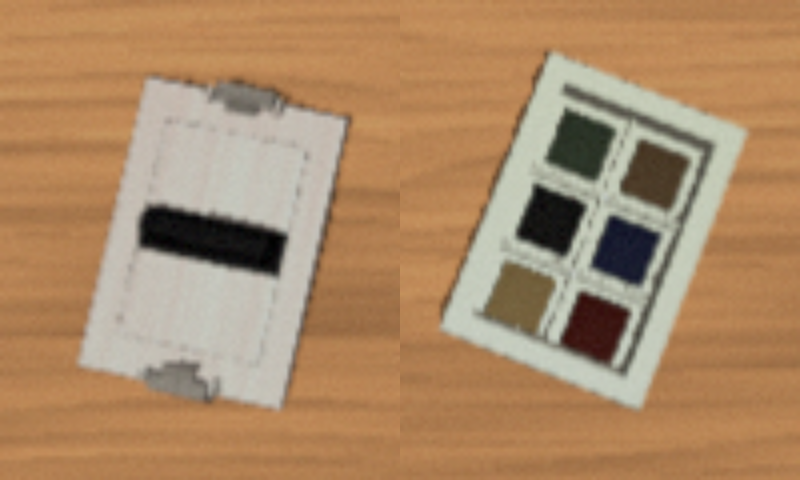

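Both views agree to about 3 mm, and the sizes fit. In world mm the cover is at (515,176) with its long axis at -12.3°. The tray is at (537,-175) at -23°. I'll go over by a waypoint.

```bash
cat >> h.py <<'E'
from scipy.spatial.transform import Rotation as Ro
def rel(target,jawdeg):
    """shift (tool axes) and turn about tool y from the present pose, to TCP target with tool z along jawdeg"""
    st=state();R=Ro.from_euler("xyz",st["tcp_rot"]);
    G=Ro.from_euler("xyz",[-90,0,jawdeg-90],degrees=True)
    print("t",st["clock"],"pos",np.round(st["eef_pos"],4),"shift mm",np.round(1000*R.inv().apply(np.array(target)-st["eef_pos"]),1),"turn",np.round((R.inv()*G).as_rotvec(degrees=True),2),"F",np.round(st["force"],2),"q7",round(st["joint_positions"][6],2))
E
python3 -c "
from h import *
rel([.48,-.2,.24],-30)"
```

```text
t 0.1 pos [ 0.1555 -0.6048  0.238 ] shift mm [-415.1   -1.5 -311.1] turn [ 9.000e-02 -4.557e+01 -3.000e-02] F [ 0.03 -0.89  0.16] q7 -0.22
```

Call:
drive_tool(steps=[[[1, -0.415, 0, -0.311, 0, -45.5, 0], [1, -0.415, 0, -0.311, 0, -45.5, 0], [1, -0.415, 0, -0.311, 0, -45.5, 0], [1, -0.415, 0, -0.311, 0, -45.5, 0], [1, -0.415, 0, -0.311, 0, -45.5, 0], [1, -0.415, 0, -0.311, 0, -45.5, 0], [1, -0.415, 0, -0.311, 0, -45.5, 0], [1, -0.415, 0, -0.311, 0, -45.5, 0], [1, -0.415, 0, -0.311, 0, -45.5, 0], [1, -0.415, 0, -0.311, 0, -45.5, 0], [1, -0.415, 0, -0.311, 0, -45.5, 0], [1, -0.415, 0, -0.311, 0, -45.5, 0]]])

```text
clock: 1.1
eef_pos: [0.4692, -0.2135, 0.2385]
tcp_rot: [-1.571, -0.0, -2.096]
force: [1.1, -1.4, 1.0]
opening: 0.0882
```

```bash
python3 -c "
from h import *
rel([.514,.175,.14],-12.3)"
```

```text
t 1.1 pos [ 0.4692 -0.2135  0.2385] shift mm [-358.6   98.5 -155.9] turn [ 3.000e-02 -1.778e+01  1.000e-02] F [ 1.12 -1.41  0.97] q7 -0.5
```

Call:
drive_tool(steps=[[[1, -0.358, 0.098, -0.156, 0, -17.8, 0], [1, -0.358, 0.098, -0.156, 0, -17.8, 0], [1, -0.358, 0.098, -0.156, 0, -17.8, 0], [1, -0.358, 0.098, -0.156, 0, -17.8, 0], [1, -0.358, 0.098, -0.156, 0, -17.8, 0], [1, -0.358, 0.098, -0.156, 0, -17.8, 0], [1, -0.358, 0.098, -0.156, 0, -17.8, 0], [1, -0.358, 0.098, -0.156, 0, -17.8, 0], [1, -0.358, 0.098, -0.156, 0, -17.8, 0], [1, -0.358, 0.098, -0.156, 0, -17.8, 0], [1, -0.358, 0.098, -0.156, 0, -17.8, 0], [1, -0.358, 0.098, -0.156, 0, -17.8, 0]]])

```text
clock: 2.1
eef_pos: [0.5122, 0.1747, 0.14]
tcp_rot: [-1.572, -0.0, -1.781]
force: [-0.5, 0.4, 0.1]
opening: 0.088
```

```bash
python3 -c "
from h import *
rel([.514,.175,.024],-12.3)"
```

```text
t 2.1 pos [0.5122 0.1747 0.14  ] shift mm [ -0.6 116.    1.9] turn [0.07 0.25 0.  ] F [-0.46  0.35  0.07] q7 -1.02
```

Call:
drive_tool(steps=[[[0.5, -0.0005, 0.03, 0.002, 0, 0, 0], [0.5, -0.0005, 0.06, 0.002, 0, 0, 0], [0.5, -0.0005, 0.085, 0.002, 0, 0, 0], [0.5, -0.0005, 0.1, 0.002, 0, 0, 0], [0.5, -0.0005, 0.11, 0.002, 0, 0, 0], [0.5, -0.0005, 0.115, 0.002, 0, 0, 0], [0.5, -0.0005, 0.115, 0.002, 0, 0, 0]]])

```text
clock: 2.68
eef_pos: [0.5148, 0.1715, 0.0252]
tcp_rot: [-1.571, -0.001, -1.786]
force: [0.4, -0.6, -0.1]
opening: 0.045
```

Call:
drive_tool(steps=[[[0, 0, 0, 0, 0, 0, 0], [0, 0, 0, 0, 0, 0, 0], [0, 0, 0, 0, 0, 0, 0], [0, 0, 0, 0, 0, 0, 0], [0, 0, 0, 0, 0, 0, 0], [0, 0, 0, 0, 0, 0, 0], [0, 0, 0, 0, 0, 0, 0], [0, 0, 0, 0, 0, 0, 0]]], squeeze=50)

```text
clock: 3.35
eef_pos: [0.5153, 0.1729, 0.0263]
tcp_rot: [-1.57, 0.0, -1.785]
force: [0.2, -0.2, 5.5]
opening: 0.014
```

```bash
python3 -c "
from h import *
rel([.514,.175,.125],-12.3);print(state()['opening'])"
```

```text
t 3.35 pos [0.5153 0.1729 0.0263] shift mm [ -1.8 -98.7  -1.6] turn [-0.05  0.02 -0.02] F [ 0.23 -0.2   5.5 ] q7 -1.1
0.013952404314010073
```

Call:
drive_tool(steps=[[[0, 0, -0.005, 0, 0, 0, 0], [0, 0, -0.015, 0, 0, 0, 0], [0, 0, -0.03, 0, 0, 0, 0], [0, 0, -0.05, 0, 0, 0, 0], [0, 0, -0.07, 0, 0, 0, 0], [0, 0, -0.085, 0, 0, 0, 0], [0, 0, -0.095, 0, 0, 0, 0], [0, 0, -0.1, 0, 0, 0, 0], [0, 0, -0.1, 0, 0, 0, 0]]])

```text
clock: 4.1
eef_pos: [0.5153, 0.1728, 0.1266]
tcp_rot: [-1.57, 0.001, -1.785]
force: [-0.0, 0.2, -2.5]
opening: 0.0136
```

```bash
python3 -c "
from h import *
rel([.5365,-.1755,.14],-23);print(state()['opening'])
s=snap('scene');cv2.imwrite('pics/lift.png',s['pixels'])"
```

```text
t 4.1 pos [0.5153 0.1728 0.1266] shift mm [335.8 -13.5  94.8] turn [-0.06 10.72 -0.05] F [-0.03  0.21 -2.49] q7 -1.03
0.013565230978605965
```

View pics/lift.png

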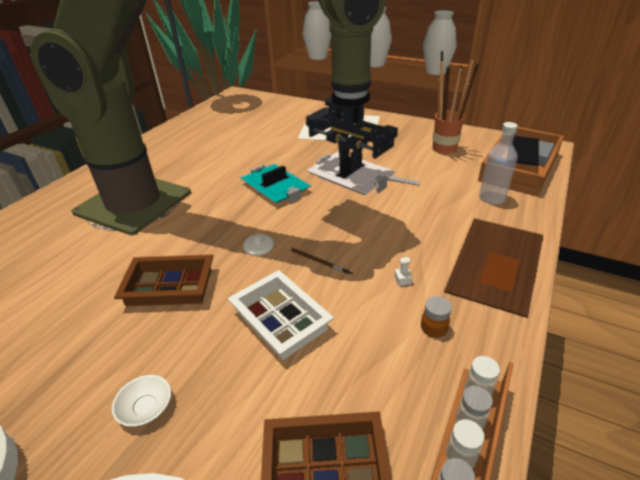

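Grip verified: the cover hangs level at (350,172), opening 13.6 mm, weight about 2.5 N. Next I carry it over the tray.

Call:
drive_tool(steps=[[[0, 0.012, -0.004, 0.003, 0, 1, 0], [0, 0.04, -0.013, 0.011, 0, 2, 0], [0, 0.076, -0.013, 0.021, 0, 3, 0], [0, 0.112, -0.013, 0.031, 0, 4, 0], [0, 0.148, -0.013, 0.041, 0, 5, 0], [0, 0.184, -0.013, 0.052, 0, 6, 0], [0, 0.22, -0.013, 0.062, 0, 7, 0], [0, 0.256, -0.013, 0.072, 0, 8, 0], [0, 0.288, -0.013, 0.081, 0, 9, 0], [0, 0.312, -0.013, 0.088, 0, 10, 0], [0, 0.328, -0.013, 0.093, 0, 10.7, 0], [0, 0.335, -0.013, 0.095, 0, 10.7, 0]]])

```text
clock: 5.15
eef_pos: [0.5348, -0.1799, 0.1376]
tcp_rot: [-1.572, -0.003, -1.979]
force: [-0.4, 0.0, -2.7]
opening: 0.0134
```

Call:
drive_tool(steps=[[[0, 0, 0.02, 0, 0, 0, 0], [0, 0, 0.04, 0, 0, 0, 0], [0, 0, 0.04, 0, 0, 0, 0], [0, 0, 0.04, 0, 0, 0, 0]]])

```text
clock: 5.48
eef_pos: [0.5352, -0.1738, 0.0977]
tcp_rot: [-1.575, -0.0, -1.97]
force: [-0.4, -0.0, -3.0]
opening: 0.014
```

```bash
python3 -c "
from h import *
import pickle
rel([.5365,-.1755,.14],-23);print(state()['opening'])
im=[]
for n in('scene','top'):
  s=snap(n);pickle.dump(s,open(n+'2.pkl','wb'))
  u,v=proj(s,[.537,-.175,.08])[0].astype(int);print(u,v)
  im.append(cv2.resize(s['pixels'][v-75:v+75,u-65:u+65],None,fx=3,fy=3))
cv2.imwrite('pics/hov.png',np.hstack(im))"
```

```text
t 5.4833 pos [ 0.5352 -0.1738  0.0977] shift mm [  1.1 -42.3   1.7] turn [0.22 0.1  0.02] F [-0.36 -0.02 -3.01] q7 -0.62
0.01396743084285027
275 288
421 223
```

View pics/hov.png

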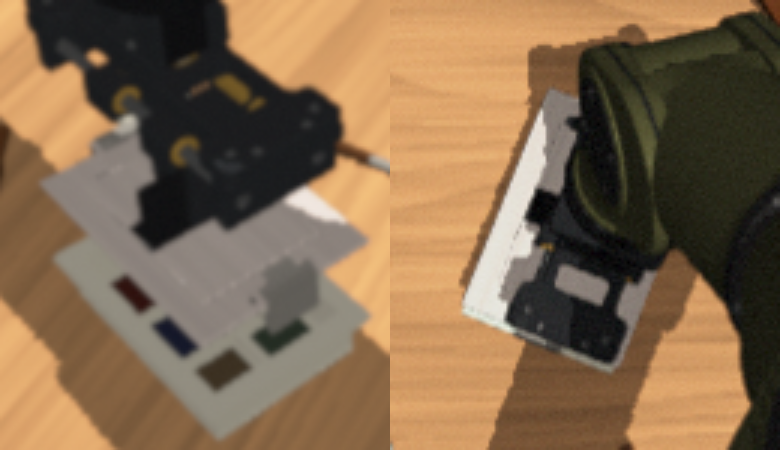

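The lid hovers squarely above the tray: scene crop, lid corners at (40,184) and (368,242). In the top view the lid's left long edge and bottom short edge are visible. I'll measure edge offsets for tray and lid the same way.

```bash
cat >> h.py <<'E'
def edges(s,cx,cy,deg,z,span=9,lbl=""):
    """offset (mm, outward) of each edge of the 160x112 outline from that predicted at cx,cy,deg, on plane z; also tilt in deg"""
    g=cv2.GaussianBlur(s["pixels"],(0,0),.7).astype(np.float32)
    a=np.radians(deg);X=np.array([np.cos(a),np.sin(a)]);Y=np.array([-X[1],X[0]]);C=np.array([cx,cy])
    off=np.arange(-span,span+.01,.5)/1000
    for nm,N,T,h,l in(("+x",X,Y,.08,.056),("-x",-X,Y,.08,.056),("+y",Y,X,.056,.08),("-y",-Y,X,.056,.08)):
        r=[]
        for t in np.linspace(-.92*l,.92*l,41):
            if nm[1]=="x" and abs(t)<.02: continue
            P=C+T*t+N*(h+off)[:,None]
            uv=proj(s,np.c_[P,np.full(len(P),z)]).astype(np.float32)
            c=cv2.remap(g,uv[:,:1],uv[:,1:],cv2.INTER_LINEAR)[:,0]
            d=np.linalg.norm(c[4:]-c[:-4],axis=1);i=d.argmax()
            if d[i]>25 and 0<i<len(d)-1:
                r.append((t*1e3,off[i+2]*1e3))
        r=np.array(r)
        if len(r)<5: print(lbl,nm,"few");continue
        m=np.median(r[:,1]);k=abs(r[:,1]-m)<2.5;p=np.polyfit(r[k,0],r[k,1],1)
        print(lbl,nm,f"off {r[k,1].mean():.2f} mad {np.median(abs(r[:,1]-m)):.2f} slope {np.degrees(p[0]):.2f} n {k.sum()}/{len(r)}")
E
python3 -c "
from h import *
import pickle
L=lambda n:pickle.load(open(n+'.pkl','rb'))
for n in('top','scene'): edges(L(n),.537,-.175,-23,.036,lbl=n+' tray')
st=state();p=st['eef_pos'];j=np.degrees(st['tcp_rot'][2])+90;print(p,j)
for n in('top','scene'): edges(L(n+'2'),p[0],p[1],j,p[2]-.0058,lbl=n+' lid')
"
```

```text
top tray +x off 0.10 mad 0.50 slope -0.21 n 26/26
top tray -x off 0.25 mad 0.50 slope 0.12 n 26/26
top tray +y off 0.21 mad 0.50 slope -0.06 n 41/41
top tray -y off 0.00 mad 0.50 slope 0.05 n 41/41
scene tray +x off 1.79 mad 0.50 slope -0.48 n 26/26
scene tray -x off -1.13 mad 0.00 slope 0.13 n 26/26
scene tray +y off 0.62 mad 0.50 slope 0.19 n 41/41
scene tray -y off 0.23 mad 0.50 slope 0.04 n 41/41
[ 0.53693296 -0.17409781  0.09930573] -22.915261072028486
top lid +x off -1.60 mad 0.50 slope -11.12 n 5/6
top lid -x off 1.67 mad 1.00 slope 0.36 n 15/23
top lid +y off 3.04 mad 0.50 slope -0.04 n 41/41
top lid -y off -3.07 mad 0.50 slope 1.17 n 14/18
scene lid +x off 2.23 mad 0.00 slope 0.40 n 11/11
scene lid -x few
scene lid +y off 0.77 mad 0.50 slope -0.89 n 11/13
scene lid -y off -0.33 mad 0.00 slope 0.23 n 27/27
```

Call:
drive_tool(steps=[[[0, 0.001, 0.006, 0, 0, 0, 0], [0, 0.002, 0.014, 0.001, 0, 0, 0], [0, 0.003, 0.022, 0.001, 0, 0, 0], [0, 0.003, 0.028, 0.001, 0, 0, 0], [0, 0.003, 0.031, 0.001, 0, 0, 0], [0, 0.003, 0.031, 0.001, 0, 0, 0], [0, 0.003, 0.031, 0.001, 0, 0, 0], [0, 0.003, 0.031, 0.001, 0, 0, 0]]])

```text
clock: 6.25
eef_pos: [0.5366, -0.1778, 0.0679]
tcp_rot: [-1.57, 0.0, -1.972]
force: [0.0, 0.3, -3.5]
opening: 0.0137
```

```bash
python3 -c "
from h import *
import pickle
im=[]
st=state();p=st['eef_pos'];j=np.degrees(st['tcp_rot'][2])+90;print(p*1e3,np.degrees(st['tcp_rot']),st['force'])
for n in('scene','top'):
  s=snap(n);pickle.dump(s,open(n+'3.pkl','wb'))
  edges(s,.537,-.175,-23,p[2]-.0058,lbl=n+' lid(at tray)')
  u,v=proj(s,[.537,-.175,.06])[0].astype(int);print(u,v)
  im.append(cv2.resize(s['pixels'][v-75:v+75,u-65:u+65],None,fx=3,fy=3))
cv2.imwrite('pics/hov2.png',np.hstack(im))"
```

```text
[ 536.60455226 -177.80663719   67.86462161] [-8.99747153e+01  7.54981294e-03 -1.12962106e+02] [ 0.02377921  0.33801317 -3.5343247 ]
scene lid(at tray) +x off 7.43 mad 0.50 slope 0.05 n 7/13
scene lid(at tray) -x few
scene lid(at tray) +y off -0.32 mad 0.50 slope -1.72 n 11/12
scene lid(at tray) -y few
276 297
top lid(at tray) +x off -0.71 mad 0.50 slope 3.97 n 7/7
top lid(at tray) -x off 0.25 mad 0.50 slope 0.13 n 14/25
top lid(at tray) +y off 0.29 mad 0.50 slope 0.06 n 38/40
top lid(at tray) -y off -0.67 mad 3.00 slope -0.34 n 9/21
419 225
```

View pics/hov2.png

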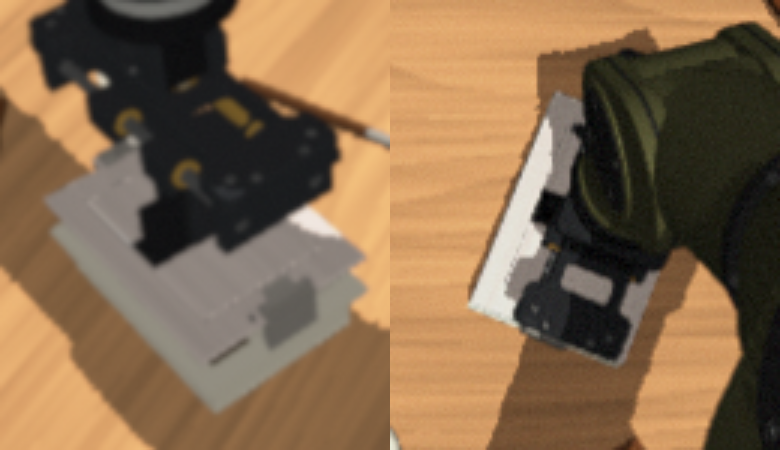

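The lid sits slightly above the tray and looks aligned: scene lid corners at crop (45,200) and (368,260), tray corners at (53,235) and (366,288). The top view puts it within 0.1 mm, so I'll check with the scene diagonal.

```bash
python3 -c "
from h import *
import pickle
s=pickle.load(open('scene3.pkl','rb'))
f=lambda x,y:(211+(x-1)/3,222+(y-1)/3)
for z in(.060,.062):
  L=onz(s,[f(45,200),f(368,260)],z)*1e3;print('lid',z,L.round(1),L.mean(0))
T=onz(s,[f(53,235),f(366,288)],.036)*1e3;print('tray',T.round(1),T.mean(0))
print('pred',proj(s,[[.537+.92*a+.39*b,-.175-.39*a+.92*b,.036] for a,b in((-.08,-.056),(.08,-.056),(.08,.056),(-.08,.056))])-f(0,0))
d=L.mean(0)-T.mean(0);print(d,'x',d@[.92,-.39,0],'y',d@[.39,.92,0]);
print(np.linalg.norm(L[0]-L[1]),np.linalg.norm(T[0]-T[1]))
"
```

```text
lid 0.06 [[ 444.6 -195.6   60. ]
 [ 635.2 -156.8   60. ]] [ 539.90837062 -176.19951807   60.        ]
lid 0.062 [[ 446.1 -197.1   62. ]
 [ 636.1 -158.4   62. ]] [ 541.09405815 -177.77235059   62.        ]
tray [[ 448.3 -199.4   36. ]
 [ 633.6 -156.6   36. ]] [ 540.94833503 -178.00289673   36.        ]
pred [[ 15.98672537  75.62539153]
 [ 67.93142461 130.90221099]
 [121.89179563  95.02216625]
 [ 67.17303914  47.53816374]]
[ 0.14572312  0.23054615 26.        ] x 0.04415227194976297 y 0.26893447282840044
193.88021156527455 190.13046379921977
```

Both views agree to 0.3 mm. Lowering the skirt in, slowly.

Call:
drive_tool(steps=[[[0, 0, 0.002, 0, 0, 0, 0], [0, 0, 0.004, 0, 0, 0, 0], [0, 0, 0.006, 0, 0, 0, 0], [0, 0, 0.008, 0, 0, 0, 0], [0, 0, 0.008, 0, 0, 0, 0], [0, 0, 0.008, 0, 0, 0, 0]]], squeeze=60)

```text
clock: 6.85
eef_pos: [0.5363, -0.1779, 0.0596]
tcp_rot: [-1.571, -0.0, -1.972]
force: [-0.4, -0.2, -2.9]
opening: 0.0134
```

Call:
drive_tool(steps=[[[0, 0, 0.001, 0, 0, 0, 0], [0, 0, 0.002, 0, 0, 0, 0], [0, 0, 0.003, 0, 0, 0, 0], [0, 0, 0.003, 0, 0, 0, 0]]])

```text
clock: 7.18
eef_pos: [0.5367, -0.1779, 0.057]
tcp_rot: [-1.57, 0.0, -1.972]
force: [0.8, 0.1, -0.9]
opening: 0.0132
```

Call:
drive_tool(steps=[[[0, 0, 0.001, 0, 0, 0, 0], [0, 0, 0.002, 0, 0, 0, 0], [0, 0, 0.002, 0, 0, 0, 0], [0, 0, 0.002, 0, 0, 0, 0]]])

```text
clock: 7.52
eef_pos: [0.5367, -0.1779, 0.055]
tcp_rot: [-1.57, 0.0, -1.972]
force: [0.2, -0.4, 4.0]
opening: 0.0131
```

Call:
drive_tool(steps=[[[0, 0, 0.001, 0, 0, 0, 0], [0, 0, 0.002, 0, 0, 0, 0], [0, 0, 0.002, 0, 0, 0, 0], [0, 0, 0.002, 0, 0, 0, 0]]])

```text
clock: 7.85
eef_pos: [0.5369, -0.1779, 0.0532]
tcp_rot: [-1.569, 0.0, -1.972]
force: [-0.3, -0.5, 6.5]
opening: 0.0133
```

Call:
drive_tool(steps=[[[0, 0, 0.001, 0, 0, 0, 0], [0, 0, 0.002, 0, 0, 0, 0], [0, 0, 0.002, 0, 0, 0, 0], [0, 0, 0.002, 0, 0, 0, 0]]])

```text
clock: 8.18
eef_pos: [0.5363, -0.1777, 0.0504]
tcp_rot: [-1.571, 0.0, -1.972]
force: [1.2, 0.3, -0.0]
opening: 0.0136
```

Call:
drive_tool(steps=[[[0, 0, 0.001, 0, 0, 0, 0], [0, 0, 0.002, 0, 0, 0, 0], [0, 0, 0.002, 0, 0, 0, 0], [0, 0, 0.002, 0, 0, 0, 0]]])

```text
clock: 8.52
eef_pos: [0.5364, -0.1778, 0.0489]
tcp_rot: [-1.571, -0.0, -1.972]
force: [0.2, -0.3, 4.5]
opening: 0.0137
```

Clips have ridden over, since the force eased. The ring is now being felt, so smaller steps.

Call:
drive_tool(steps=[[[0, 0, 0.0005, 0, 0, 0, 0], [0, 0, 0.001, 0, 0, 0, 0], [0, 0, 0.001, 0, 0, 0, 0], [0, 0, 0.001, 0, 0, 0, 0]]])

```text
clock: 8.85
eef_pos: [0.5364, -0.1778, 0.0484]
tcp_rot: [-1.57, -0.0, -1.972]
force: [-1.2, 0.2, 8.7]
opening: 0.0135
```

Call:
drive_tool(steps=[[[0, 0, 0.0005, 0, 0, 0, 0], [0, 0, 0.0005, 0, 0, 0, 0], [0, 0, 0.0005, 0, 0, 0, 0]]])

```text
clock: 9.1
eef_pos: [0.5364, -0.1778, 0.0481]
tcp_rot: [-1.57, -0.0, -1.972]
force: [-1.6, 0.5, 10.6]
opening: 0.0133
```

Call:
drive_tool(steps=[[[0, 0, 0.0005, 0, 0, 0, 0], [0, 0, 0.001, 0, 0, 0, 0], [0, 0, 0.001, 0, 0, 0, 0]]])

```text
clock: 9.35
eef_pos: [0.5364, -0.1779, 0.0474]
tcp_rot: [-1.57, -0.0, -1.972]
force: [-2.7, 0.2, 14.4]
opening: 0.0135
```

Call:
drive_tool(steps=[[[0, 0, 0.0005, 0, 0, 0, 0], [0, 0, 0.0005, 0, 0, 0, 0], [0, 0, 0.0005, 0, 0, 0, 0]]])

```text
clock: 9.6
eef_pos: [0.5364, -0.1778, 0.0471]
tcp_rot: [-1.57, -0.0, -1.972]
force: [-2.7, 0.0, 15.8]
opening: 0.0133
```

Call:
drive_tool(steps=[[[0, 0, 0.0005, 0, 0, 0, 0], [0, 0, 0.0005, 0, 0, 0, 0], [0, 0, 0.0005, 0, 0, 0, 0]]])

```text
clock: 9.85
eef_pos: [0.5364, -0.1778, 0.0468]
tcp_rot: [-1.57, -0.001, -1.972]
force: [-3.6, 1.6, 17.4]
opening: 0.0137
```

```bash
python3 -c "
from h import *
s=state();print(s['force'],s['torque'],s['eef_pos'])
s=snap('scene');u,v=proj(s,[.537,-.175,.04])[0].astype(int)
cv2.imwrite('pics/press.png',cv2.resize(s['pixels'][v-65:v+65,u-75:u+75],None,fx=5,fy=4.6,interpolation=2))"
```

```text
[-3.621766    1.58687396 17.35373466] [0.23748944 0.49719011 0.03671411] [ 0.53642286 -0.17783748  0.04681325]
```

View pics/press.png

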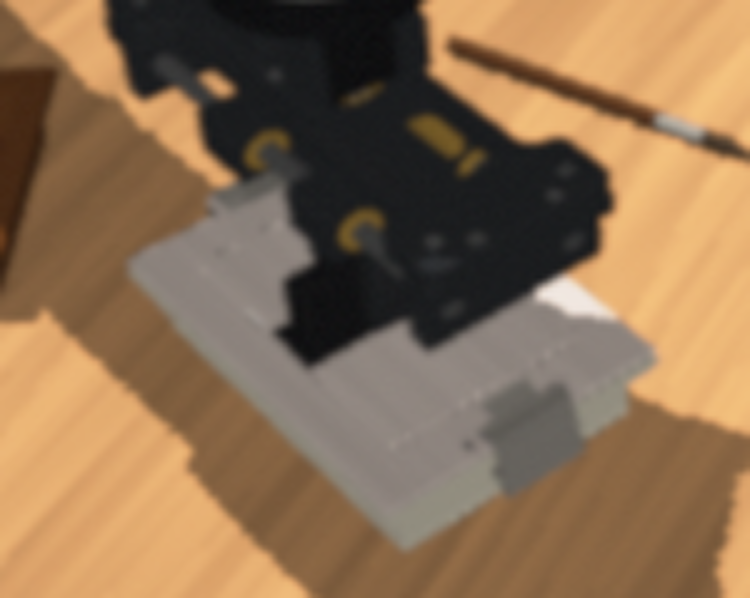

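The cover is nearly home; the +x clip (535,440) hangs close over the rim. Pressing on.

Call:
drive_tool(steps=[[[0, 0, 0.0005, 0, 0, 0, 0], [0, 0, 0.0005, 0, 0, 0, 0], [0, 0, 0.0005, 0, 0, 0, 0]]])

```text
clock: 10.15
eef_pos: [0.5364, -0.1778, 0.0465]
tcp_rot: [-1.57, -0.001, -1.972]
force: [-3.1, 1.8, 18.9]
opening: 0.0137
```

Call:
drive_tool(steps=[[[0, 0, 0.0004, 0, 0, 0, 0], [0, 0, 0.0004, 0, 0, 0, 0], [0, 0, 0.0004, 0, 0, 0, 0]]])

```text
clock: 10.4
eef_pos: [0.5364, -0.1779, 0.0461]
tcp_rot: [-1.57, -0.001, -1.972]
force: [-3.4, 1.7, 19.4]
opening: 0.0137
```

Call:
drive_tool(steps=[[[0, 0, 0.0004, 0, 0, 0, 0], [0, 0, 0.0004, 0, 0, 0, 0], [0, 0, 0.0004, 0, 0, 0, 0]]])

```text
clock: 10.65
eef_pos: [0.5364, -0.1778, 0.0458]
tcp_rot: [-1.57, -0.001, -1.972]
force: [-3.8, 1.8, 20.8]
opening: 0.0139
```

Call:
drive_tool(steps=[[[0, 0, 0.0003, 0, 0, 0, 0], [0, 0, 0.0003, 0, 0, 0, 0], [0, 0, 0.0003, 0, 0, 0, 0]]])

```text
clock: 10.9
eef_pos: [0.5364, -0.1778, 0.0458]
tcp_rot: [-1.57, -0.001, -1.972]
force: [-4.1, 1.8, 22.3]
opening: 0.0134
```

Hard stop reached at about 25 N. Easing off to see whether it is held.

Call:
drive_tool(steps=[[[0, 0, -0.001, 0, 0, 0, 0], [0, 0, -0.002, 0, 0, 0, 0], [0, 0, -0.003, 0, 0, 0, 0], [0, 0, -0.003, 0, 0, 0, 0]]])

```text
clock: 11.23
eef_pos: [0.5364, -0.1778, 0.0467]
tcp_rot: [-1.571, 0.0, -1.972]
force: [-0.9, -0.1, 4.9]
opening: 0.0135
```

Call:
drive_tool(steps=[[[0, 0, -0.001, 0, 0, 0, 0], [0, 0, -0.002, 0, 0, 0, 0], [0, 0, -0.002, 0, 0, 0, 0]]])

```text
clock: 11.48
eef_pos: [0.5343, -0.1779, 0.0471]
tcp_rot: [-1.575, -0.001, -1.972]
force: [0.3, 0.6, -11.9]
opening: 0.0132
```

Held: pulling gives -12 N with hardly any rise. I'll return, re-press lightly to be sure, then ease to neutral.

Call:
drive_tool(steps=[[[0, 0, 0.001, 0, 0, 0, 0], [0, 0, 0.002, 0, 0, 0, 0], [0, 0, 0.003, 0, 0, 0, 0], [0, 0, 0.004, 0, 0, 0, 0], [0, 0, 0.004, 0, 0, 0, 0]]])

```text
clock: 11.9
eef_pos: [0.5343, -0.178, 0.0464]
tcp_rot: [-1.573, -0.003, -1.972]
force: [-8.1, 1.5, 18.7]
opening: 0.0136
```

```bash
python3 -c "
from h import *
s=state();print(s['force'],s['torque'],s['eef_pos']*1e3,np.degrees(s['tcp_rot']))"
```

```text
[-8.07402811  1.501276   18.70335024] [0.29058217 1.65155524 0.05889995] [ 534.32308243 -177.98757138   46.38475957] [ -90.1479992    -0.14927648 -112.98365107]
```

```bash
python3 -c "
from h import *
s=snap('scene');u,v=proj(s,[.537,-.175,.04])[0].astype(int)
cv2.imwrite('pics/press2.png',cv2.resize(s['pixels'][v-65:v+65,u-75:u+75],None,fx=5,fy=4.6,interpolation=2))
t=snap('top')
edges(t,.537,-.175,-23,.041,lbl='top lid')
edges(t,.537,-.175,-23,.036,lbl='top tray')
s=state();print(s['force'],s['eef_pos']*1e3)"
```

```text
top lid +x off -2.20 mad 0.50 slope -8.90 n 5/6
top lid -x off 2.74 mad 0.50 slope -0.61 n 23/24
top lid +y off -0.95 mad 0.50 slope 0.02 n 37/39
top lid -y off 0.86 mad 2.25 slope 0.69 n 11/22
top tray +x off -2.00 mad 1.00 slope 9.02 n 5/7
top tray -x off 2.08 mad 0.50 slope -0.46 n 24/25
top tray +y off -1.23 mad 0.50 slope -0.03 n 37/40
top tray -y off 1.22 mad 3.50 slope 0.27 n 9/24
[-8.81950354  0.96374238 15.56258542] [ 534.32197015 -177.99442567   46.48507158]
```

View pics/press2.png

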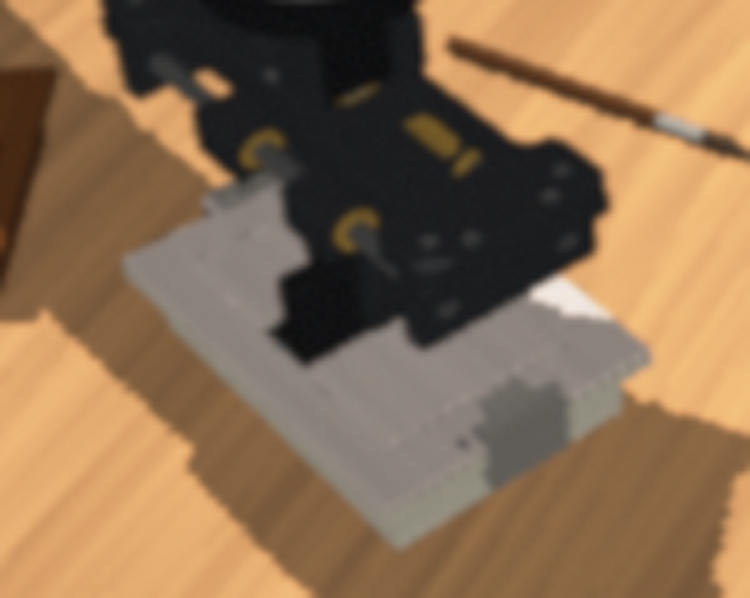

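The tray and cover moved together about 2 mm during my tug. That shows the clips hold, and the +x clip is now flush at (525,440). Easing to neutral.

Call:
drive_tool(steps=[[[0, 0, -0.001, 0, 0, 0, 0], [0, 0, -0.002, 0, 0, 0, 0], [0, 0, -0.0026, 0, 0, 0, 0], [0, 0, -0.0026, 0, 0, 0, 0], [0, 0, -0.0026, 0, 0, 0, 0]]])

```text
clock: 12.42
eef_pos: [0.5362, -0.1779, 0.0468]
tcp_rot: [-1.571, -0.0, -1.972]
force: [-2.1, -0.6, -8.4]
opening: 0.0132
```

```bash
python3 -c "
from h import *
t=snap('top')
edges(t,.537,-.175,-23,.041,lbl='top lid')
s=state();print(s['force'],s['torque'],s['eef_pos']*1e3)"
```

```text
top lid +x off -0.75 mad 0.50 slope -4.13 n 6/8
top lid -x off 1.00 mad 0.50 slope -0.46 n 24/25
top lid +y off -0.28 mad 0.50 slope -0.07 n 37/39
top lid -y off -0.25 mad 3.00 slope 0.71 n 10/23
[-1.34443493 -0.49452914 -8.91236212] [-0.10058137  0.25023694  0.00425981] [ 536.20237334 -177.91530475   46.78542049]
```

The tray returned to its place. Lower slightly to neutral, then let go.

Call:
drive_tool(steps=[[[0, 0, 0.0005, 0, 0, 0, 0], [0, 0, 0.0008, 0, 0, 0, 0], [0, 0, 0.0008, 0, 0, 0, 0], [0, 0, 0.0008, 0, 0, 0, 0]]])

```text
clock: 12.8
eef_pos: [0.5362, -0.1779, 0.0467]
tcp_rot: [-1.571, -0.0, -1.972]
force: [-3.6, -0.0, -1.2]
opening: 0.0131
```

Call:
drive_tool(steps=[[[0.4, 0, 0, 0, 0, 0, 0], [0.4, 0, 0, 0, 0, 0, 0], [0.4, 0, 0, 0, 0, 0, 0], [0.4, 0, 0, 0, 0, 0, 0], [0.4, 0, -0.02, 0, 0, 0, 0], [0.4, 0, -0.05, 0, 0, 0, 0], [0.4, 0, -0.085, 0, 0, 0, 0], [0.4, 0, -0.12, 0, 0, 0, 0], [0.4, 0, -0.15, 0, 0, 0, 0], [0.4, 0, -0.15, 0, 0, 0, 0]]])

```text
clock: 13.63
eef_pos: [0.5406, -0.1783, 0.2025]
tcp_rot: [-1.559, 0.003, -1.972]
force: [0.9, 0.6, -0.5]
opening: 0.0355
```

Call:
drive_tool(steps=[[[0.4, 0.02, 0, 0, 0, 0, 0], [0.4, 0.06, 0, 0, 0, 0, 0], [0.4, 0.1, 0, 0, 0, 0, 0], [0.4, 0.14, 0, 0, 0, 0, 0], [0.4, 0.18, 0, 0, 0, 0, 0], [0.4, 0.22, 0, 0, 0, 0, 0], [0.4, 0.24, 0, 0, 0, 0, 0], [0.4, 0.24, 0, 0, 0, 0, 0]]])

```text
clock: 14.3
eef_pos: [0.4384, -0.4058, 0.1954]
tcp_rot: [-1.572, -0.005, -1.982]
force: [-0.3, -0.6, 0.4]
opening: 0.035
```

```bash
python3 -c "
from h import *
im=[]
for n in('scene','top'):
  s=snap(n)
  for z in(.036,.041): edges(s,.537,-.175,-23,z,lbl=n+str(z))
  u,v=proj(s,[.537,-.175,.04])[0].astype(int);print(n,u,v)
  im.append(cv2.resize(s['pixels'][v-62:v+62,u-62:u+62],None,fx=3.2,fy=4.5,interpolation=2) if 0 else cv2.resize(s['pixels'][v-65:v+65,u-65:u+65],(400,400),interpolation=2))
cv2.imwrite('pics/end.png',np.hstack(im));print(state()['force'],state()['clock'])"
```

```text
scene0.036 +x off -2.10 mad 0.50 slope -0.06 n 24/24
scene0.036 -x off 3.07 mad 0.50 slope 0.21 n 22/24
scene0.036 +y off 2.32 mad 0.00 slope 0.05 n 33/39
scene0.036 -y off -0.95 mad 0.50 slope 0.17 n 41/41
scene0.041 +x off 1.25 mad 0.00 slope -0.06 n 24/24
scene0.041 -x off -1.84 mad 0.50 slope 0.24 n 22/22
scene0.041 +y off -0.71 mad 0.50 slope 0.19 n 34/39
scene0.041 -y off 0.90 mad 0.50 slope 0.13 n 41/41
scene 277 305
top0.036 +x off -0.17 mad 0.50 slope -0.05 n 24/25
top0.036 -x off 0.04 mad 0.50 slope -0.03 n 26/26
top0.036 +y off -0.46 mad 0.50 slope 0.02 n 41/41
top0.036 -y off 0.34 mad 0.50 slope 0.03 n 41/41
top0.041 +x off -1.33 mad 0.50 slope -0.10 n 24/25
top0.041 -x off 0.48 mad 0.50 slope 0.13 n 26/26
top0.041 +y off -0.37 mad 0.50 slope -0.01 n 41/41
top0.041 -y off -0.32 mad 0.50 slope 0.05 n 41/41
top 418 226
[0.21959269 1.59258324 0.16052799] 14.4
```

View pics/end.png

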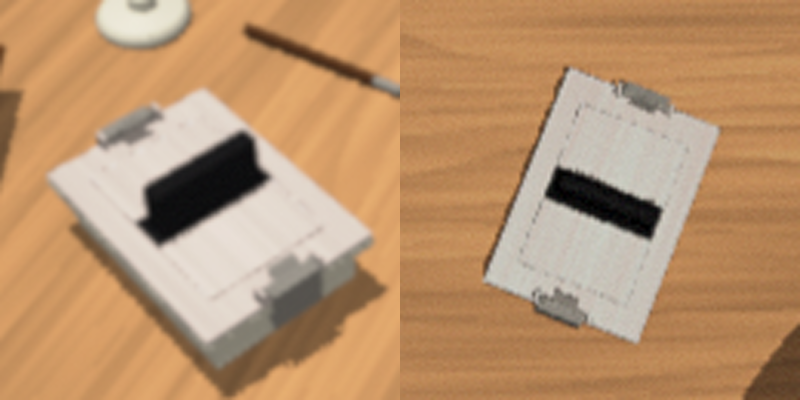

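The cover lies flush and square in both views, with both clips at the ends: (290,290) and (130,125) in the scene crop. A last check compares the lid height across the two views, and how far each clip stands out against its rest state.

```bash
python3 -c "
from h import *
import pickle
def clip(s,cx,cy,deg,z,l):
  g=cv2.GaussianBlur(s['pixels'],(0,0),.6).astype(np.float32)
  a=np.radians(deg);X=np.array([np.cos(a),np.sin(a)]);Y=np.array([-X[1],X[0]])
  for sg in(1,-1):
    r=[]
    for t in np.linspace(-.012,.012,13):
      off=np.arange(-8,14.1,.5)/1e3
      P=np.array([cx,cy])+Y*t+sg*X*(.08+off)[:,None]
      uv=proj(s,np.c_[P,np.full(len(P),z)]).astype(np.float32)
      c=cv2.remap(g,uv[:,:1],uv[:,1:],1)[:,0]
      sat=c.max(1)-c.min(1); k=np.where(sat<45)[0]
      r.append(off[k[-1]]*1e3 if len(k) else np.nan)
    print(l,'%+d'%sg,np.round(np.nanmedian(r),1),np.round(r,1))
clip(pickle.load(open('top.pkl','rb')),.5153,.1755,-12.3,.0205,'rest')
e=snap('top')
clip(e,.5365,-.1755,-23,.041,'end')
T=snap('scene')
# height: black bar top-centre and lid corners by two-view triangulation, relative to start
for nm,t,s,n1,n2 in(('start',pickle.load(open('top.pkl','rb')),pickle.load(open('scene.pkl','rb')),(253,240),(350,210)),('end',e,T,proj(e,[.537,-.175,.05])[0],proj(T,[.537,-.175,.05])[0])):
  res=[]
  for s_,n in((t,n1),(s,n2)):
    hsv=cv2.cvtColor(s_['pixels'],cv2.COLOR_BGR2HSV);w=cv2.inRange(hsv,(0,0,150),(180,60,255))
    w=cv2.bitwise_or(w,cv2.inRange(s_['pixels'],(0,0,0),(45,45,45))) if 0 else w
    cs,_=cv2.findContours(w,0,1);c=min([c for c in cs if cv2.contourArea(c)>800],key=lambda c:np.linalg.norm(c.reshape(-1,2).mean(0)-n))
    h=cv2.convexHull(c).reshape(-1,2).astype(float)
    res.append(h)
  # extreme corners along world-fixed diagonal directions
  a=np.radians(-12.3 if nm=='start' else -23);zz=.0205 if nm=='start' else .041
  X=np.array([np.cos(a),np.sin(a)]);Y=np.array([-X[1],X[0]])
  for sx in(1,-1):
   for sy in(1,-1):
    q=[]
    for s_,h in((t,res[0]),(s,res[1])):
      P=onz(s_,h,zz)[:,:2];i=(P@(sx*X+sy*Y)).argmax();q.append(ray(s_,[h[i]]))
    (o1,d1),(o2,d2)=q;A=np.c_[d1[0],-d2[0]];k=np.linalg.lstsq(A,o2-o1,rcond=None)[0]
    m=(o1+k[0]*d1[0]+o2+k[1]*d2[0])/2;print(nm,sx,sy,(m*1e3).round(1))
"
```

```text
rest +1 5.0 [5.  5.5 5.  5.  5.  5.  5.5 5.5 5.5 5.5 5.5 5.  4.5]
rest -1 4.0 [4.5 4.5 4.5 4.5 4.5 4.  4.  4.  4.  4.  4.  4.  4. ]
end +1 4.5 [4.5 4.5 4.5 4.5 5.  5.  5.  4.5 4.5 5.  5.  4.5 4.5]
end -1 6.0 [5.  6.  6.  6.  5.5 5.5 6.  6.  6.  6.  5.5 5.5 5.5]
start 1 1 [601.6 211.9  19.9]
start 1 -1 [581.7 108.2  17.9]
start -1 1 [447.5 246.   15.3]
start -1 -1 [427.7 139.9  17.1]
end 1 1 [ 632.  -156.2   33.9]
end 1 -1 [ 588.4 -257.    36.7]
end -1 1 [485.1 -92.7  36.6]
end -1 -1 [ 444.2 -195.2   40.1]
```

```bash
python3 -c "
from cell import ticket
print(ticket.hand_in())"
```

```text
the job is handed in; nothing more can be done
None
```

The aluminium cover is clipped onto the white tray, and I handed the job in at about 14.5 s on the robot's clock, against the 51 s limit.

- **Fit and press:** Both cameras put the cover within about 0.3 mm of centre before I lowered it. The clips rode over the rim at about 9.5 N and then eased. The cover reached its hard stop with about 25 N on the tray, under your 30 N limit.
- **Holding:** A short upward pull of about 9 N did not free the cover. After I let go and backed away, it stayed down and square. Two-view heights put the lid about 0–1 mm above the rim, against more than 3 mm if it had not snapped. That measurement is only good to about 2 mm at single corners.
- **Clips:** The clip at the +x end stands where it did at rest. The one at the -x end looked about 2 mm further out. That fits the camera's viewing angle, so I took it as closed, but I had no direct reading of the clip angles.
- **Tray position:** My upward pull briefly shifted the tray, with the cover on it, by about 2 mm. It slid back when I eased off. The top camera's last picture shows it within about 0.5 mm of its first place.
- **Other things on the desk:** I did not touch anything else. I did not check the bystanders' positions separately at the end.

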